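# File the sample jars by height

### The arm

A 6-joint arm with a two-finger parallel gripper is mounted at the origin on the work surface. World frame = base frame: x ahead of the robot, y to its left, z up, the work surface at z = 0. Lengths are in mm, angles in rad, forces in N, time in s.
With the tool pointing down it reaches from about 350 to 975 mm from the base axis. Payload 7.1 kg.
Tool frame: the origin (TCP) lies midway between the tips of the shut fingers; the grasp point (between the pads) lies 19 mm behind it (ctrl.grip_depth is the distance from the TCP to the grasp point, in mm); z points along the fingers, y is the line along which they close (so a half turn about z gives the same grasp; the last joint's range is limited). The gripper opens to 88 mm and grips with 3 to 60 N. Pads are 20 mm wide; open, the fingers measure 115 mm over their backs; the gripper's body (75 mm by 178 mm) begins 61 mm behind the grasp point.
Start: joints at [-1.285, 0.423, 1.63, -0, 1.089, -0.019], TCP at [187.582, -596.169, 222.675] pointing down, gripper open.
Joint ranges: [-3, 3], [-0.9, 2.11], [0.09, 2.58], [-1.31, 4.45], [0.11, 2.69], [-2.54, 2.54]. Speed limits (rad/s): [2.39, 2.39, 3.01, 3.14, 3.14, 3.14].

### API

Orientations are given as a rotation vector (axis times angle).
In Python, from workcell import ctrl, cams gives the robot as it stands.
- The arm moves only by the tool move_arm, never from a script. Its argument "steps" is a list of rows, each a list of 3 entries, a list of its own where there are three numbers: the shift along the tool's x, y, z in units of 25 mm (1.0 is 25 mm), then the turn about the tool's z in units of 5 degrees (1.0 is 5 degrees), then the closure, from 0 (fully open) to 1 (shut). A call has 1 to 20 rows; each row shifts and turns the commanded pose from where the row before left it, along the tool's axes as they then stand; what a row does not reach is not made up. A row lasts 1/12 s, in which the tool goes at most 41.7 mm and 7.16 degrees, less where a joint would pass 70% of its speed; a pose out of reach is approached as far as the arm can. A call is refused whole if a number of a shift passes 1 or a number of a turn 1, either way. A call with a gripper value outside its range is refused whole. The fingers move at their own pace and stop on an object; the grip force is fixed at half the most. Time passes only in rows, so rows that do not move let the fingers close. It gives the time, the measured TCP pose, the force, the opening and the grip force at its end, in the units of the state.
- ctrl.get_obs(): the state, without advancing time (a new reading comes with each control period).
- cams.get_image(name): name is "side" or "top" or "wrist"; returns a dict with "image" (480x640x3 uint8, red, green, blue), "camera_matrix" (3x3 intrinsics, pixels), "xyz" and "rotation" of the camera in the world; the wrist camera has in their place "mount" (4x4, takes a point from camera to tool coordinates, whose origin is the TCP and whose axes are the flange's). Camera axes: x right, y down, z forward; pixel columns grow to the right and rows downward; lengths in mm; the calibration is good to about 2 mm. A picture is of the moment at which its call begins: read the wrist's pose just before it. There is no depth.
- ctrl.close_job(): hands the job in; it is judged then, once.
Trained networks look in the newest picture that a camera, given by its name, has taken for a name from the list of things; names that differ only in an ending like _2 or _b are one class to them, and where a whole thing is asked for, a point or a joint stands for the part that bears it (a point fixed in the world has none). Each returns a list of dicts, best first, with "p" (0 to 1); they miss things now and then, are a little off and sometimes report something else, mostly with a low value. They report only what shows in the picture. A call takes as long as a camera call.
- cams.boxes_of(camera, thing): "rect" ([centre column, centre row, width, height] in pixels, round what is visible of it).
- cams.cut_out(camera, thing): "pixels" (480x640 bool, what is visible of it) and "rect" ([centre column, centre row, width, height] in pixels, round what is visible of it).
The state is a dict: "t": time; "qpos": joint angles; "qvel": joint speeds; "joint_torque": joint torques, N m; "ee_pos": TCP position; "orientation": TCP orientation; "ft_force": force on the tool from outside, world axes, zero at the start; "moment": the same for the moment, N m; "width": finger opening in mm; "grasp_force": force on a finger pad.
Only numpy, scipy, OpenCV 4.12 (cv2) and the standard library are available. Lean on these libraries where they do the work, as an engineer would, in place of code of your own. Each camera call takes 0.05 s, during which the arm holds its last target. There are 200 camera calls.

### The job

Line up the four blue-capped sample jars on the filing rack by height, one standing upright in the middle of each black pad: the shortest on the pad next to the red end block, then each taller one in turn, the tallest at the far end. Set them down without dropping or tipping any, and leave the two red-capped jars where they stand.

Things in the scene. Friction and masses are not known exactly. Their poses are not given: they have to be found in the camera images.
- jar60: the shortest of four blue-capped sample jars: a white upright plastic cylinder 36 mm in diameter from bottom to top, 60 mm tall overall, of which the top 16 mm is the blue cap (fixed to it, same diameter); about 60 g or somewhat more or less. It stands loose on the table. Origin: centre of its underside; z up through the cap. Round, so its yaw means nothing.
- jar85: the second shortest of four blue-capped sample jars: a white upright plastic cylinder 36 mm in diameter from bottom to top, 85 mm tall overall, of which the top 16 mm is the blue cap (fixed to it, same diameter); about 80 g or somewhat more or less. It stands loose on the table. Origin: centre of its underside; z up through the cap. Round, so its yaw means nothing.
- jar110: the second tallest of four blue-capped sample jars: a white upright plastic cylinder 36 mm in diameter from bottom to top, 110 mm tall overall, of which the top 16 mm is the blue cap (fixed to it, same diameter); about 100 g or somewhat more or less. It stands loose on the table. Origin: centre of its underside; z up through the cap. Round, so its yaw means nothing.
- jar135: the tallest of four blue-capped sample jars: a white upright plastic cylinder 36 mm in diameter from bottom to top, 135 mm tall overall, of which the top 16 mm is the blue cap (fixed to it, same diameter); about 120 g or somewhat more or less. It stands loose on the table. Origin: centre of its underside; z up through the cap. Round, so its yaw means nothing.
- pad1: first pad, the one next to the red end block: a flat black rubber disc, 56 mm across, 3 mm thick, fixed on the filing rack; four in a straight row 65 mm apart. Origin: centre of its underside; its top is 3 mm higher (11 mm above the table). x runs along the row, away from the red end block. Red block: 30 mm tall, its face 32 mm from here.
- pad2: second pad from the red end block: a flat black rubber disc, 56 mm across, 3 mm thick, fixed on the filing rack; four in a straight row 65 mm apart. Origin: centre of its underside; its top is 3 mm higher (11 mm above the table). x runs along the row, away from the red end block. The rack's tray is aluminium, 260 x 80 mm, 8 mm thick, fixed to the table.
- pad3: third pad from the red end block: a flat black rubber disc, 56 mm across, 3 mm thick, fixed on the filing rack; four in a straight row 65 mm apart. Origin: centre of its underside; its top is 3 mm higher (11 mm above the table). x runs along the row, away from the red end block. The row may point in any direction.
- pad4: fourth pad, farthest from the red end block: a flat black rubber disc, 56 mm across, 3 mm thick, fixed on the filing rack; four in a straight row 65 mm apart. Origin: centre of its underside; its top is 3 mm higher (11 mm above the table). x runs along the row, away from the red end block.
- red_jar_a: a red-capped jar of the same make, 36 mm in diameter and 75 mm tall, standing loose among the blue-capped ones; not part of the job, to be left alone. Origin: centre of its underside, z up.
- red_jar_b: a red-capped jar of the same make, 36 mm in diameter and 120 mm tall, standing loose among the blue-capped ones; not part of the job, to be left alone. Origin: centre of its underside, z up.

How it is judged:
By the outcome, as a careful person would: the job done as asked, in the order asked, and still so for the second after the job is handed in, with the robot touching nothing.
It also fails if it takes over 104 s, if anything falls off the work surface, if the arm or the gripper's body presses on something with over 40 N, if the wrist force passes 120 N, or if a joint passes its speed limit or range.

## Working session

There is one attempt and no reset: what is moved stays moved. The work goes in short steps, Python scripts to look and compute and a tool call to move; the robot and the scene stay as the last step left them, time stands still between calls to the robot, and variables do not carry over. Pictures are saved under pics/ and viewed, at most 14 in all, crops included, and the job is handed in when it is done.

Besides the shell and the picture viewer there is one more tool, called after "Emit:" by a JSON object that holds its "fn" and its "kwargs", one argument or row to a line. move_arm: Moves the arm, as the interface text tells. Its arguments: {"type":"object","properties":{"steps":{"type":"array"}},"required":["steps"]}

```bash
mkdir -p pics; ls; python3 - <<'E'
from workcell import ctrl, cams
import cv2
o=ctrl.get_obs();print(o['t'],o['ee_pos'],o['orientation'],o['width'],ctrl.grip_depth)
for n in ['top','side']:
    d=cams.get_image(n);cv2.imwrite(f'pics/{n}0.png',d['image'][:,:,::-1]);print(n,d['camera_matrix'],d['xyz'],d['rotation'])
    for t in ['jar60','jar85','jar110','jar135','red_jar_a','pad1']:
        for r in cams.boxes_of(n,t): print(n,t,[round(float(v)) for v in r['rect']],round(r['p'],2))
E
```

```text
pics
0.0 [ 187.4323009  -595.63456518  221.88453218] [-3.10361201e+00 -4.76719559e-01  3.49354313e-04] 87.87028419488819 18.700000000000003
top [[559.3543421    0.         332.70906262]
 [  0.         559.3543421  245.27580606]
 [  0.           0.           1.        ]] [ 457.92239646   11.91674978 1313.11143013] [-2.18377305  2.17671949 -0.12282755]
top jar60 [208, 253, 26, 23] 0.83
top jar60 [157, 282, 18, 15] 0.77
top jar60 [446, 305, 28, 17] 0.77
top jar60 [508, 286, 28, 13] 0.72
top jar85 [208, 253, 26, 23] 0.83
top jar85 [157, 282, 18, 15] 0.77
top jar85 [446, 305, 28, 17] 0.77
top jar85 [508, 286, 28, 13] 0.72
top jar110 [208, 253, 26, 23] 0.83
top jar110 [157, 282, 18, 15] 0.77
top jar110 [446, 305, 28, 17] 0.77
top jar110 [508, 286, 28, 13] 0.72
top jar135 [208, 253, 26, 23] 0.83
top jar135 [157, 282, 18, 15] 0.77
top jar135 [446, 305, 28, 17] 0.77
top jar135 [508, 286, 28, 13] 0.72
top red_jar_a [466, 255, 28, 20] 0.74
top red_jar_a [202, 310, 24, 13] 0.6
top pad1 [347, 294, 23, 20] 0.78
top pad1 [345, 212, 18, 21] 0.74
top pad1 [348, 265, 25, 24] 0.72
top pad1 [347, 239, 1
[... 476 characters left out ...]
 [253, 309, 22, 65] 0.82
side jar85 [425, 170, 16, 26] 0.56
side jar85 [293, 235, 27, 12] 0.26
side jar110 [425, 194, 20, 60] 0.9
side jar110 [248, 380, 26, 44] 0.82
side jar110 [253, 309, 22, 65] 0.82
side jar110 [425, 170, 16, 26] 0.56
side jar110 [293, 235, 27, 12] 0.26
side jar135 [425, 194, 20, 60] 0.9
side jar135 [248, 380, 26, 44] 0.82
side jar135 [253, 309, 22, 65] 0.82
side jar135 [425, 170, 16, 26] 0.56
side jar135 [293, 235, 27, 12] 0.26
side red_jar_a [318, 346, 22, 50] 0.96
side red_jar_a [383, 174, 12, 50] 0.81
side pad1 [347, 247, 26, 14] 0.83
side pad1 [292, 234, 26, 11] 0.83
side pad1 [373, 253, 24, 13] 0.57
side pad1 [318, 242, 25, 13] 0.56
side pad1 [424, 193, 18, 59] 0.39
```

View pics/top0.png

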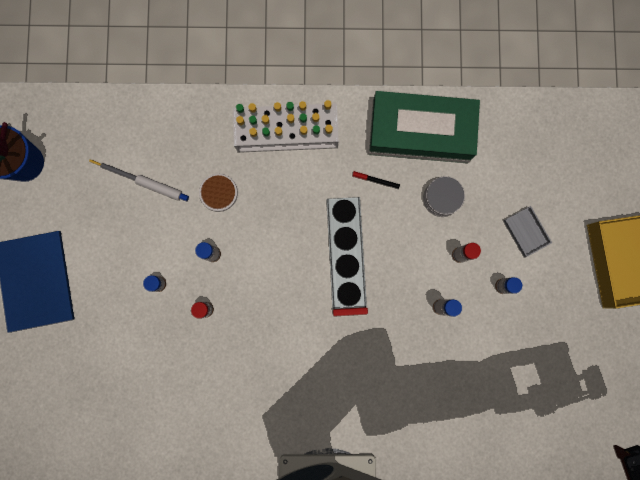

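View pics/side0.png

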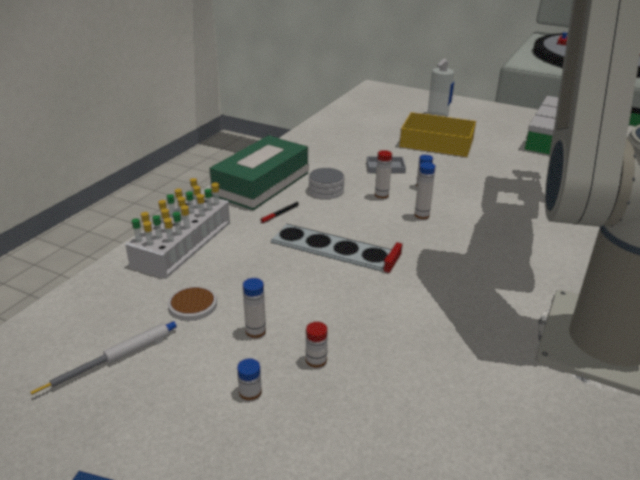

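Top view: blue jars at about (152,284), (205,251), (453,308) and (513,286). Red jars are at (201,310) and (471,251). The pads run from (349,294), next to the red block, up to (344,211). The side view shows the same layout, with one blue jar at (425,165) partly hidden behind another.

```bash
cat > h.py <<'E'
import numpy as np, cv2
from scipy.spatial.transform import Rotation as R
from scipy.optimize import least_squares
from workcell import ctrl, cams
class Cam:
    def __init__(s,n):
        d=cams.get_image(n); s.im=d['image']; s.K=d['camera_matrix']; s.c=np.array(d['xyz']); s.R=R.from_rotvec(d['rotation']).as_matrix()
        hsv=cv2.cvtColor(s.im,cv2.COLOR_RGB2HSV); H,S,V=[hsv[...,i].astype(int) for i in range(3)]
        s.blue=(H>108)&(H<128)&(S>140)&(V>60); s.red=((H<6)|(H>174))&(S>150)&(V>60)
    def proj(s,P):
        q=(np.atleast_2d(P)-s.c)@s.R@s.K.T; return q[:,:2]/q[:,2:]
    def ray(s,uv,z):
        v=s.R@np.linalg.inv(s.K)@np.array([uv[0],uv[1],1]); return (s.c+v*(z-s.c[2])/v[2])
a=np.linspace(0,2*np.pi,40)
ring=np.c_[18*np.cos(a),18*np.sin(a),0*a]
def capbox(cam,x,y,z):
    p=cam.proj(np.vstack([ring+[x,y,z],ring+[x,y,z-16]])); lo,hi=p.min(0),p.max(0); return np.r_[(lo+hi)/2,hi-lo]
def blobs(m,amin=25):
    n,_,st,c=cv2.connectedComponentsWithStats(m.astype(np.uint8))
    return [np.r_[st[i,0]+(st[i,2]-1)/2,st[i,1]+(st[i,3]-1)/2,st[i,2],st[i,3]] for i in range(1,n) if st[i,4]>amin and max(st[i,2:4])<35]
E
python3 - <<'E'
from h import *
np.set_printoptions(precision=1,suppress=True)
T=Cam('top');S=Cam('side')
sb=blobs(S.blue);sr=blobs(S.red);print('side blue',sb,'red',sr)
for nm,bl,hs,s in (('blue',blobs(T.blue),(60,85,110,135),sb),('red',blobs(T.red),(75,120),sr)):
  for b in bl:
    for h in hs:
        xy=least_squares(lambda p:(capbox(T,*p,h)-b)[:2],T.ray(b[:2],h)[:2]).x
        c=capbox(S,*xy,h); e=min(np.abs(c[:2]-q[:2]).max() for q in s)
        print(nm,b,h,xy,c,round(e,1))
for u in [(349,294),(347,265),(345.5,238.5),(344,211)]:
    P=T.ray(u,11);print(P,S.proj(P))
for i in range(1): 
  m=[cams.cut_out('top','pad1'),cams.cut_out('side','pad1')]
  for c,l in zip((T,S),m):
    for r in l[:6]:
      v,uu=np.nonzero(r['pixels']);print(r['p'],uu.mean(),v.mean(),len(v),c.ray((uu.mean(),v.mean()),11))
E
```

```text
side blue [array([427., 164.,  13.,  17.]), array([253., 287.,  19.,  17.]), array([170.5, 326. ,   8. ,   7. ]), array([248., 369.,  21.,  21.])] red [array([562. ,  40.5,   7. ,   6. ]), array([384.5, 155.5,  12. ,  10. ]), array([268. , 217.5,  13. ,   8. ]), array([392., 257.,  17.,  29.]), array([316. , 331.5,  19. ,  18. ])]
blue [  5. 176.  11.   5.] 60 [733.9 734.9] [-62.8 476.7  37.1  32.9] 233.3
blue [  5. 176.  11.   5.] 85 [728.5 720.6] [-55.7 457.   37.1  32.6] 226.2
blue [  5. 176.  11.   5.] 110 [723.  706.3] [-48.5 437.   37.1  32.2] 219.0
blue [  5. 176.  11.   5.] 135 [717.5 691.9] [-41.2 416.7  37.1  31.8] 211.7
blue [183.  196.5   9.    6. ] 60 [689.  331.4] [173.7 307.9  22.4  20.4] 18.1
blue [183.  196.5   9.    6. ] 85 [684.4 325.1] [176.5 295.3  22.6  20.3] 30.7
blue [183.  196.5   9.    6. ] 110 [679.9 318.8] [179.3 282.3  22.8  20.3] 43.7
blue [183.  196.5   9.    6. ] 135 [675.3 312.4] [182.2 269.1  23.   20.2] 56.9
blue [204. 250.  17.  17.] 60 [567.1 280.9] [249.3 312.8  21.6  20.6] 25.8
blue [204. 250.  17.  17.] 85 [564.9 275.6] [251.3 299.9  21.8  20.6
[... 1523 characters left out ...]
 120 [435.2 275.6] [319.1 306.6  22.7  22.1] 24.9
[469.6 -47.9  11. ] [[375.4 253.8]]
[537.  -43.3  11. ] [[345.6 246.5]]
[599.1 -39.8  11. ] [[319.1 239.8]]
[664.2 -36.2  11. ] [[292.3 232.9]]
0.97 345.18886198547216 238.52542372881356 413 [599.1 -39.   11. ]
0.69 343.35240274599545 210.98398169336383 437 [664.2 -34.7  11. ]
0.63 348.60360360360363 293.7567567567568 444 [470.2 -47.   11. ]
0.55 346.6630434782609 265.74347826086955 460 [535.2 -42.5  11. ]
0.74 291.29296875 233.8671875 256 [664.2 -31.9  11. ]
0.71 345.57099697885195 247.40483383685802 331 [535.5 -40.1  11. ]
0.65 373.5704467353952 254.41580756013747 291 [472.1 -44.   11. ]
0.65 318.24827586206897 240.5 290 [599.5 -36.3  11. ]
```

Emit:
{"fn": "move_arm", "kwargs": {
  "steps": [
    [[0,0,0],1,0],
    [[0,0,0],1,0],
    [[0,0,0],1,0],
    [[0,0,0],0.5,0],
    [[0.65,-0.95,0],0,0],
    [[0.65,-0.95,0],0,0],
    [[0.65,-0.95,0],0,0],
    [[0.65,-0.95,0],0,0],
    [[0.65,-0.95,0],0,0],
    [[0.65,-0.95,0],0,0],
    [[0.65,-0.95,0],0,0],
    [[0.65,-0.95,0],0,0],
    [[0.65,-0.95,0],0,0],
    [[0.65,-0.95,0],0,0],
    [[0.65,-0.95,0],0,0],
    [[0.65,-0.95,0],0,0],
    [[0.65,-0.95,0],0,0],
    [[0.65,-0.95,0],0,0],
    [[0.65,-0.95,0],0,0],
    [[0.65,-0.95,0],0,0]
  ]
}}

```text
t: 2.57
ee_pos: [448.5, -215.1, 222.9]
orientation: [3.141, -0.001, 0.001]
ft_force: [0.9, 0.1, 0.5]
width: 87.8
grasp_force: 0.0
```

Emit:
{"fn": "move_arm", "kwargs": {
  "steps": [
    [[0.65,-0.95,0],0,0],
    [[0.65,-0.95,0],0,0],
    [[0.5,-0.95,0],0,0],
    [[0,-0.95,0],0,0],
    [[0,-0.95,0],0,0],
    [[0,-0.95,0],0,0],
    [[0,-0.5,0],0,0],
    [[0,0,0],0,0],
    [[0,0,0],0,0]
  ]
}}

```text
t: 3.32
ee_pos: [493.1, -61.3, 222.8]
orientation: [3.141, 0.002, 0.001]
ft_force: [0.1, 0.7, -0.9]
width: 88.1
grasp_force: 0.0
```

```bash
python3 - <<'E'
from h import *
o=ctrl.get_obs();d=cams.get_image('wrist');cv2.imwrite('pics/w1.png',d['image'][:,:,::-1])
print(o['t'],o['ee_pos'],o['orientation'],o['qpos'])
print(d['camera_matrix'],d['mount'])
for r in cams.cut_out('wrist','pad1'): 
    v,u=np.nonzero(r['pixels']);print(r['p'],u.mean(),v.mean(),r['rect'])
E
```

```text
3.3167 [493.06635584 -61.28840203 222.83622916] [3.14118555e+00 1.55553726e-03 5.36666235e-04] [-1.47399512e-01  2.34441381e-01  1.90826941e+00 -4.18587786e-04
  9.98484010e-01  1.42263303e+00]
[[372.79809078   0.         325.78933644]
 [  0.         372.79809078 240.63206708]
 [  0.           0.           1.        ]] [[ 5.31054772e-04 -9.55295262e-01 -2.95652973e-01  8.27966206e+01]
 [ 9.99999785e-01  6.20831539e-04 -2.09782331e-04 -6.54721660e-01]
 [ 3.83954757e-04 -2.95652798e-01  9.55295387e-01 -1.61469228e+02]
 [ 0.00000000e+00  0.00000000e+00  0.00000000e+00  1.00000000e+00]]
0.95 303.2444751381216 93.87983425414365 [304.4, 94.3, 58.0, 64.7]
0.89 297.56433823529414 22.439338235294116 [296.6, 24.8, 60.9, 49.5]
0.86 308.16105303910183 164.2017034456059 [307.0, 164.2, 57.7, 58.3]
0.56 312.48631386861314 227.6441605839416 [313.6, 228.7, 56.8, 50.6]
```

View pics/w1.png

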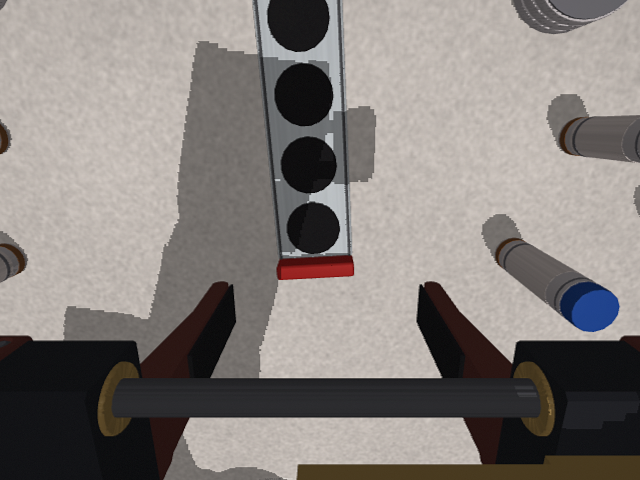

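Wrist view: the four pads run from (312,228) by the red block up to (298,22), matching the network's cut-outs. The tall blue jar is at lower right, (590,307).

```bash
cat >> h.py <<'E'
class Wrist(Cam):
    def __init__(s):
        o=ctrl.get_obs(); d=cams.get_image('wrist'); s.o=o; s.im=d['image']; s.K=d['camera_matrix']; M=np.array(d['mount'])
        Rt=R.from_rotvec(o['orientation']).as_matrix(); s.R=Rt@M[:3,:3]; s.c=np.array(o['ee_pos'])+Rt@M[:3,3]
        hsv=cv2.cvtColor(s.im,cv2.COLOR_RGB2HSV); H,S,V=[hsv[...,i].astype(int) for i in range(3)]
        s.blue=(H>108)&(H<128)&(S>140)&(V>60)
E
python3 - <<'E'
from h import *
W=Wrist()
for r in cams.cut_out('wrist','pad1'):
    v,u=np.nonzero(r['pixels']);print(W.ray((u.mean(),v.mean()),11).round(1))
for b in blobs(W.blue): pass
n,_,st,c=cv2.connectedComponentsWithStats(W.blue.astype(np.uint8))
for i in range(1,n):
  if st[i,4]>200:
    b=np.r_[st[i,0]+(st[i,2]-1)/2,st[i,1]+(st[i,3]-1)/2]
    print(b,least_squares(lambda p:(capbox(W,*p,135)[:2]-b),[440,-262]).x)
E
```

```text
[474.6 -46.8  11. ]
[539.  -42.9  11. ]
[663.  -35.4  11. ]
[603.7 -39.3  11. ]
[589. 306.] [ 444.10209532 -261.73316283]
```

Emit:
{"fn": "move_arm", "kwargs": {
  "steps": [
    [[0,-1,0],0,0],
    [[0,-1,0],0,0],
    [[0,-1,0],0,0],
    [[0,-1,0],0,0],
    [[0,-1,0],0,0],
    [[0,-1,0],0,0],
    [[0,-1,0],0,0],
    [[0,-1,0],0,0],
    [[0,-1,0],0,0],
    [[0,-1,0],0,0],
    [[0,-1,0],0,0],
    [[0,-1,0],0,0],
    [[0,-1,0],0,0],
    [[0,-1,0],0,0],
    [[0,-1,0],0,0],
    [[0,-1,0],0,0],
    [[0,-1,0],0,0],
    [[0,-1,0],0,0],
    [[0,-0.3,0],0,0],
    [[0,0,0],0,0]
  ]
}}

```text
t: 5.18
ee_pos: [493.6, 397.0, 222.3]
orientation: [-3.142, -0.001, -0.0]
ft_force: [-0.2, -0.8, 0.2]
width: 88.0
grasp_force: 0.0
```

```bash
cat > look.py <<'E'
import sys; from h import *
h=float(sys.argv[1]); W=Wrist(); o=W.o; p=np.array(o['ee_pos'])
print(o['t'],p.round(1),np.round(o['orientation'],3),np.round(o['qpos'],2))
n,_,st,c=cv2.connectedComponentsWithStats(W.blue.astype(np.uint8))
for i in range(1,n):
  if st[i,4]>300:
    b=np.r_[st[i,0]+(st[i,2]-1)/2,st[i,1]+(st[i,3]-1)/2,st[i,2],st[i,3]]
    x=least_squares(lambda q:(capbox(W,*q,h)-b)[:2],W.ray(b[:2],h)[:2]).x
    d=x-p[:2]; print('blob',b,'fit',capbox(W,*x,h).round(0),'xy',x.round(1),'units',(d/[25,-25]).round(2))
if len(sys.argv)>2: cv2.imwrite('pics/'+sys.argv[2],W.im[:,:,::-1])
E
python3 look.py 60 w2.png
```

```text
5.1833 [493.6 397.  222.3] [-3.142e+00 -1.000e-03 -0.000e+00] [0.66 0.44 1.61 0.   1.1  2.23]
blob [500. 141.  57.  51.] fit [500. 141.  50.  44.] xy [563.6 248.5] units [2.8  5.94]
blob [327.5 217.5  38.   40. ] fit [327. 217.  40.  42.] xy [496.  396.2] units [0.09 0.03]
```

View pics/w2.png

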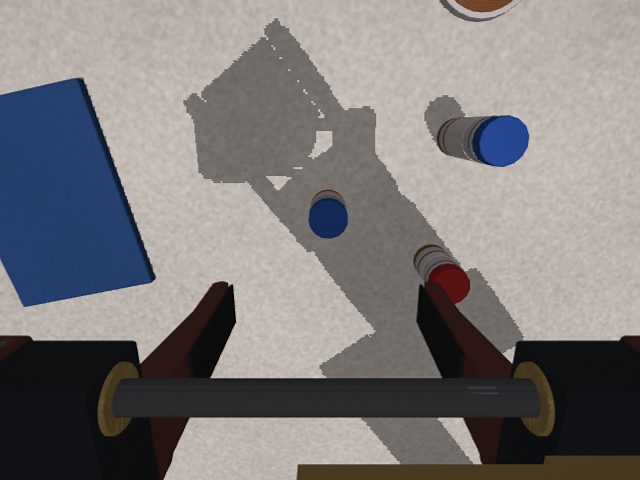

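The short jar's cap is at (327,217), almost below the tool. The red jar at (448,283) is clear of the fingers' path.

Emit:
{"fn": "move_arm", "kwargs": {
  "steps": [
    [[0.1,0,1],0,0],
    [[0,0.03,1],0,0],
    [[0,0,1],0,0],
    [[0,0,1],0,0],
    [[0,0,1],0,0],
    [[0,0,1],0,0],
    [[0,0,1],0,0],
    [[0,0,0.8],0,0],
    [[0,0,0.36],0,0],
    [[0,0,0],0,0],
    [[0,0,0],0,1],
    [[0,0,0],0,1],
    [[0,0,0],0,1],
    [[0,0,0],0,1],
    [[0,0,0],0,1],
    [[0,0,0],0,1],
    [[0,0,0],0,1],
    [[0,0,0],0,1]
  ]
}}

```text
t: 6.73
ee_pos: [495.7, 395.5, 18.9]
orientation: [-3.141, 0.001, -0.0]
ft_force: [-0.9, 0.5, 0.5]
width: 37.7
grasp_force: 0.0
```

Emit:
{"fn": "move_arm", "kwargs": {
  "steps": [
    [[0,0,0],0,1],
    [[0,0,0],0,1],
    [[0,0,0],0,1],
    [[0,0,0],0,1],
    [[0,0,-0.4],0,1],
    [[0,0,-1],0,1],
    [[0,0,-1],0,1],
    [[0,0,-1],0,1],
    [[0,0,-1],0,1],
    [[0,0,-1],0,1],
    [[0,0,-0.4],0,1]
  ]
}}

```text
t: 7.65
ee_pos: [497.1, 396.4, 167.8]
orientation: [-3.138, 0.001, -0.006]
ft_force: [0.4, 1.0, -0.4]
width: 35.5
grasp_force: 30.0
```

Emit:
{"fn": "move_arm", "kwargs": {
  "steps": [
    [[-0.05,0.5,0],0,1],
    [[-0.05,1,0],0,1],
    [[-0.05,1,0],0,1],
    [[-0.05,1,0],0,1],
    [[-0.05,1,0],0,1],
    [[-0.05,1,0],0,1],
    [[-0.05,1,0],0,1],
    [[-0.05,1,0],0,1],
    [[-0.05,1,0],0,1],
    [[-0.05,1,0],0,1],
    [[-0.05,1,0],0,1],
    [[-0.05,1,0],0,1],
    [[-0.05,1,0],0,1],
    [[-0.05,1,0],0,1],
    [[-0.05,1,0],0,1],
    [[-0.05,1,0],0,1],
    [[-0.05,1,0],0,1],
    [[-0.05,0.8,0],0,1],
    [[0,0.43,0],0,1],
    [[0,0,0],0,1]
  ]
}}

```text
t: 9.32
ee_pos: [471.6, -49.6, 162.6]
orientation: [-3.142, 0.005, 0.003]
ft_force: [0.1, 0.7, -0.6]
width: 35.5
grasp_force: 30.0
```

```bash
cat > lk2.py <<'E'
import sys; from h import *
ps=[ctrl.get_obs()['ee_pos'] ]
W=Wrist(); print(W.o['t'],np.round(W.o['ee_pos'],1),'pads (wrist):')
for r in cams.cut_out('wrist','pad1'):
    v,u=np.nonzero(r['pixels']);print(round(r['p'],2),np.round(r['rect']),W.ray((u.mean(),v.mean()),11).round(1))
cv2.imwrite('pics/'+sys.argv[1],W.im[:,:,::-1])
E
python3 lk2.py w3.png; python3 look.py 60
```

```text
9.3167 [471.6 -49.6 162.6] pads (wrist):
0.87 [324. 223.  68.  65.] [474.5 -46.8  11. ]
0.7 [316. 147.  68.  71.] [539.3 -43.   11. ]
0.61 [313.  57.  73.  79.] [603.7 -39.5  11. ]
0.33 [629. 111.  19.  39.] [ 563.9 -291.5   11. ]
9.4167 [472.2 -47.8 163. ] [-3.141e+00  3.000e-03  2.000e-03] [-0.13  0.29  2.    0.    0.85  1.45]
blob [325.5 337.   94.   81. ] fit [326. 337.  44.  48.] xy [386.7 -46.7] units [-3.42 -0.04]
```

View pics/w3.png

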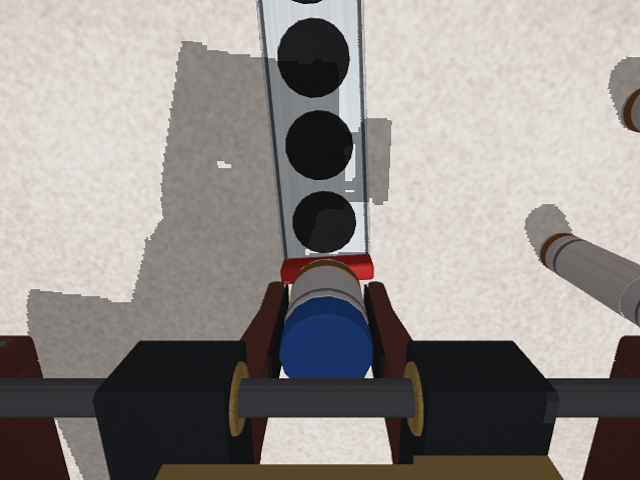

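Wrist view: pad 1 at (324,223). The held jar is upright between the fingers, with its cap at (326,337).

```bash
python3 look.py 204
```

```text
9.4667 [472.4 -47.3 163.1] [-3.141e+00  1.000e-03  2.000e-03] [-0.13  0.29  2.    0.    0.85  1.45]
blob [325.5 337.   94.   81. ] fit [326. 337.  97. 103.] xy [476.1 -46.6] units [ 0.15 -0.03]
```

Emit:
{"fn": "move_arm", "kwargs": {
  "steps": [
    [[0.08,0,1],0,1],
    [[0,0,1],0,1],
    [[0,0,1],0,1],
    [[0,0,1],0,1],
    [[0,0,0.5],0,1],
    [[0,0,0.3],0,1],
    [[0,0,0.2],0,1],
    [[0,0,0.1],0,1],
    [[0,0,0.1],0,1],
    [[0,0,0.05],0,1],
    [[0,0,0],0,1],
    [[0,0,0],0,1],
    [[0,0,0],0,1]
  ]
}}

```text
t: 10.6
ee_pos: [475.3, -47.9, 32.9]
orientation: [3.141, -0.001, 0.002]
ft_force: [0.1, 0.6, -0.6]
width: 35.6
grasp_force: 30.0
```

Emit:
{"fn": "move_arm", "kwargs": {
  "steps": [
    [[0,0,0.05],0,1],
    [[0,0,0.03],0,1],
    [[0,0,0],0,1],
    [[0,0,0],0,1]
  ]
}}

```text
t: 10.93
ee_pos: [474.9, -47.9, 30.4]
orientation: [-3.142, 0.001, 0.0]
ft_force: [-0.4, -0.0, -0.8]
width: 35.5
grasp_force: 30.0
```

```bash
python3 - <<'E'
from h import *
for i in range(4):
    o=ctrl.get_obs();print(np.round(o['ee_pos'],1),np.round(o['ft_force'],1)); cams.get_image('side')
E
```

```text
[474.9 -47.9  30.4] [-0.4 -0.  -0.8]
[474.9 -47.9  30.4] [ 0.4 -0.  -0.7]
[474.9 -47.9  30.4] [-0.5  0.4 -0.3]
[474.9 -47.9  30.4] [-1.1 -0.6 -0.8]
```

Emit:
{"fn": "move_arm", "kwargs": {
  "steps": [
    [[0,0,0.03],0,1],
    [[0,0,0],0,1],
    [[0,0,0],0,1]
  ]
}}

```text
t: 11.38
ee_pos: [475.0, -47.9, 29.8]
orientation: [-3.142, 0.001, -0.0]
ft_force: [-0.2, -0.7, 0.4]
width: 35.4
grasp_force: 30.0
```

Emit:
{"fn": "move_arm", "kwargs": {
  "steps": [
    [[0,0,0.02],0,1],
    [[0,0,0],0,1],
    [[0,0,0],0,1]
  ]
}}

```text
t: 11.63
ee_pos: [475.0, -47.9, 29.7]
orientation: [3.142, -0.001, 0.0]
ft_force: [-2.0, 0.2, 8.2]
width: 35.7
grasp_force: 30.0
```

Emit:
{"fn": "move_arm", "kwargs": {
  "steps": [
    [[0,0,-0.01],0,0.5],
    [[0,0,0],0,0.4],
    [[0,0,0],0,0.2],
    [[0,0,0],0,0],
    [[0,0,0],0,0],
    [[0,0,0],0,0],
    [[0,0,0],0,0],
    [[0,0,0],0,0],
    [[0,0,0],0,0],
    [[0,0,-0.5],0,0],
    [[0,0,-1],0,0],
    [[0,0,-1],0,0],
    [[0,0,-1],0,0],
    [[0,0,-1],0,0],
    [[0,0,-1],0,0],
    [[0,0,-1],0,0],
    [[0,0,-1],0,0],
    [[0,0.5,-0.4],0,0],
    [[0,0.5,0],0,0],
    [[0.05,1,0],0,0]
  ]
}}

```text
t: 13.3
ee_pos: [476.4, -97.2, 228.1]
orientation: [-3.142, -0.002, -0.003]
ft_force: [0.4, 0.3, -0.5]
width: 87.6
grasp_force: 0.0
```

Emit:
{"fn": "move_arm", "kwargs": {
  "steps": [
    [[0.05,1,0],0,0],
    [[0.05,1,0],0,0],
    [[0.05,1,0],0,0],
    [[0.05,1,0],0,0],
    [[0.05,1,0],0,0],
    [[0.05,1,0],0,0],
    [[0.05,1,0],0,0],
    [[0.05,1,0],0,0],
    [[0.05,1,0],0,0],
    [[0.05,1,0],0,0],
    [[0.05,1,0],0,0],
    [[0.05,1,0],0,0],
    [[0.05,0.5,0],0,0],
    [[0,0,0],0,0],
    [[0,0,0],0,0]
  ]
}}

```text
t: 14.55
ee_pos: [491.8, -410.0, 226.4]
orientation: [-3.141, 0.002, 0.001]
ft_force: [-0.2, 0.3, -0.2]
width: 87.7
grasp_force: 0.0
```

```bash
python3 look.py 85 w4.png; python3 -c "
from h import *
S=Cam('side');cv2.imwrite('pics/s1.png',S.im[:,:,::-1])"
```

```text
14.55 [ 491.8 -410.   226.4] [-3.141e+00  2.000e-03  1.000e-03] [-0.71  0.44  1.59  0.    1.11  0.86]
blob [326. 224.  41.  43.] fit [326. 224.  43.  45.] xy [ 493.4 -409.3] units [ 0.06 -0.03]
blob [133.5 302.5  52.   48. ] fit [134. 302.  48.  43.] xy [ 418.9 -232.5] units [-2.92 -7.1 ]
```

View pics/w4.png

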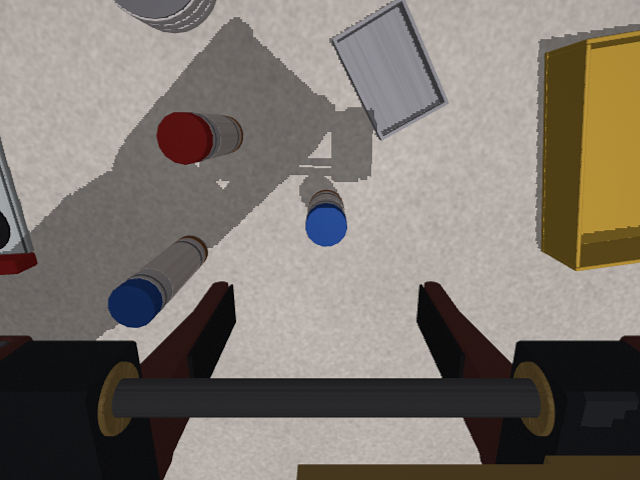

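View pics/s1.png

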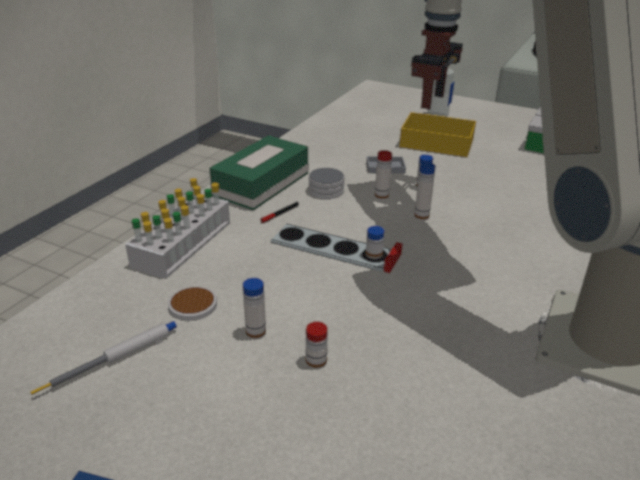

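Wrist view: jar85's cap is at (326,224), under the tool. The side view shows jar60 standing upright on pad 1 at (375,243).

Emit:
{"fn": "move_arm", "kwargs": {
  "steps": [
    [[0.06,-0.03,1],0,0],
    [[0,0,1],0,0],
    [[0,0,1],0,0],
    [[0,0,1],0,0],
    [[0,0,1],0,0],
    [[0,0,1],0,0],
    [[0,0,0.9],0,0],
    [[0,0,0.4],0,0],
    [[0,0,0.1],0,0],
    [[0,0,0],0,1],
    [[0,0,0],0,1],
    [[0,0,0],0,1],
    [[0,0,0],0,1],
    [[0,0,0],0,1],
    [[0,0,0],0,1],
    [[0,0,0],0,1],
    [[0,0,0],0,1],
    [[0,0,0],0,1],
    [[0,0,0],0,1],
    [[0,0,0],0,1]
  ]
}}

```text
t: 16.32
ee_pos: [493.7, -409.7, 42.0]
orientation: [3.142, -0.001, 0.0]
ft_force: [-0.2, -0.7, 1.8]
width: 35.7
grasp_force: 30.0
```

Emit:
{"fn": "move_arm", "kwargs": {
  "steps": [
    [[0,0,0],0,1],
    [[0,0,0],0,1]
  ]
}}

```text
t: 16.48
ee_pos: [493.7, -409.7, 42.0]
orientation: [3.142, -0.001, 0.0]
ft_force: [-0.3, -0.2, 1.4]
width: 35.8
grasp_force: 30.0
```

Emit:
{"fn": "move_arm", "kwargs": {
  "steps": [
    [[0,0,-0.4],0,1],
    [[0,0,-1],0,1],
    [[0,0,-1],0,1],
    [[0,0,-1],0,1],
    [[0,0,-1],0,1],
    [[0,0,-1],0,1],
    [[0,0,-0.8],0,1],
    [[0,-0.3,-0.4],0,1],
    [[0,-0.7,0],0,1],
    [[0.1,-1,0],0,1],
    [[0.1,-1,0],0,1],
    [[0.1,-1,0],0,1],
    [[0.1,-1,0],0,1],
    [[0.1,-1,0],0,1],
    [[0.1,-1,0],0,1],
    [[0.2,-1,0],0,1],
    [[0.2,-1,0],0,1],
    [[0.2,-1,0],0,1],
    [[0.2,-1,0],0,1],
    [[0.2,-1,0],0,1]
  ]
}}

```text
t: 18.15
ee_pos: [533.2, -107.8, 206.5]
orientation: [-3.141, 0.001, 0.002]
ft_force: [0.1, -0.6, -0.1]
width: 35.7
grasp_force: 30.0
```

Emit:
{"fn": "move_arm", "kwargs": {
  "steps": [
    [[0.2,-1,0],0,1],
    [[0.2,-1,0],0,1],
    [[0.02,-0.47,0],0,1],
    [[0,-0.2,0],0,1],
    [[0,0,0.5],0,1],
    [[0,0,1],0,1],
    [[0,0,1],0,1],
    [[0,0,1],0,1],
    [[0,0,0.8],0,1],
    [[0,0,0.4],0,1],
    [[0,0,0],0,1],
    [[0,0,0],0,1],
    [[0,0,0],0,1]
  ]
}}

```text
t: 19.23
ee_pos: [545.2, -43.3, 90.5]
orientation: [3.141, -0.002, 0.003]
ft_force: [0.4, -0.6, -0.6]
width: 35.8
grasp_force: 30.0
```

```bash
python3 lk2.py w5.png
```

```text
19.2333 [545.2 -43.3  90.5] pads (wrist):
0.85 [314.  52.  97. 103.] [668.8 -35.5  11. ]
0.82 [325. 251.  78.  58.] [550.9 -43.4  11. ]
0.59 [322. 165.  85.  89.] [604.3 -39.4  11. ]
```

View pics/w5.png

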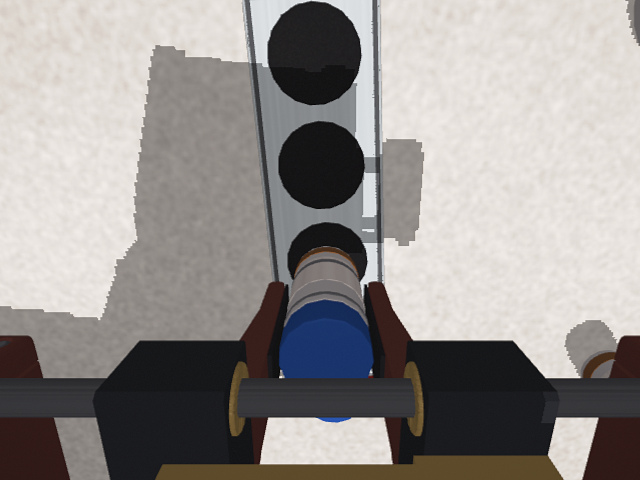

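Pads 3 (322,165) and 4 (314,52) are clear. Jar85 hangs upright over pad 2 at (325,251) and needs about 6 mm back in x.

Emit:
{"fn": "move_arm", "kwargs": {
  "steps": [
    [[-0.24,0,0.3],0,1],
    [[0,0,0.6],0,1],
    [[0,0,0.3],0,1],
    [[0,0,0.15],0,1],
    [[0,0,0.08],0,1],
    [[0,0,0],0,1],
    [[0,0,0],0,1],
    [[0,0,0],0,1],
    [[0,0,0],0,1]
  ]
}}

```text
t: 20.08
ee_pos: [538.8, -42.9, 54.1]
orientation: [3.142, -0.001, 0.001]
ft_force: [-0.8, -0.5, -1.2]
width: 35.8
grasp_force: 30.0
```

Emit:
{"fn": "move_arm", "kwargs": {
  "steps": [
    [[0,0,0.02],0,1],
    [[0,0,0],0,1],
    [[0,0,0],0,1]
  ]
}}

```text
t: 20.33
ee_pos: [538.5, -42.9, 53.3]
orientation: [3.142, -0.001, 0.0]
ft_force: [0.1, -0.3, -1.2]
width: 35.6
grasp_force: 30.0
```

Emit:
{"fn": "move_arm", "kwargs": {
  "steps": [
    [[0,0,0.02],0,1],
    [[0,0,0],0,1],
    [[0,0,0],0,1]
  ]
}}

```text
t: 20.58
ee_pos: [538.6, -42.9, 53.0]
orientation: [3.142, -0.001, 0.0]
ft_force: [-1.5, -0.3, 4.2]
width: 35.8
grasp_force: 30.0
```

Emit:
{"fn": "move_arm", "kwargs": {
  "steps": [
    [[0,0,-0.01],0,0.5],
    [[0,0,0],0,0.4],
    [[0,0,0],0,0.2],
    [[0,0,0],0,0],
    [[0,0,0],0,0],
    [[0,0,0],0,0],
    [[0,0,0],0,0],
    [[0,0,0],0,0],
    [[0,0,0],0,0],
    [[0,0,-0.5],0,0],
    [[0,0,-1],0,0],
    [[0,0,-1],0,0],
    [[0,0,-1],0,0],
    [[0,0,-1],0,0],
    [[0,0,-1],0,0],
    [[0,0,-0.8],0,0],
    [[0,-0.5,-0.5],0,0],
    [[0.1,-1,0],0,0],
    [[0.1,-1,0],0,0],
    [[0.1,-1,0],0,0]
  ]
}}

```text
t: 22.25
ee_pos: [546.1, 45.3, 224.5]
orientation: [-3.141, 0.003, -0.003]
ft_force: [1.0, 0.1, 0.7]
width: 87.8
grasp_force: 0.0
```

Emit:
{"fn": "move_arm", "kwargs": {
  "steps": [
    [[0.1,-1,0],0,0],
    [[0.1,-1,0],0,0],
    [[0.1,-1,0],0,0],
    [[0.1,-1,0],0,0],
    [[0.1,-1,0],0,0],
    [[0.1,-1,0],0,0],
    [[0.1,-1,0],0,0],
    [[0.1,-1,0],0,0],
    [[0,-0.8,0],0,0],
    [[0,-0.2,0],0,0],
    [[0,0,0],0,0],
    [[0,0,0],0,0]
  ]
}}

```text
t: 23.25
ee_pos: [565.8, 269.2, 223.3]
orientation: [3.141, -0.0, -0.0]
ft_force: [-0.3, -1.1, -0.3]
width: 87.5
grasp_force: 0.0
```

```bash
python3 look.py 110 w6.png
```

```text
23.25 [565.8 269.2 223.3] [ 3.141 -0.    -0.   ] [ 0.43  0.42  1.63 -0.    1.09  2.  ]
blob [324. 235.  45.  47.] fit [324. 235.  47.  49.] xy [565.9 271.2] units [ 0.   -0.08]
blob [ 17.  291.5  35.   44. ] fit [ 17. 292.  60.  48.] xy [517.  525.1] units [ -1.95 -10.24]
```

View pics/w6.png

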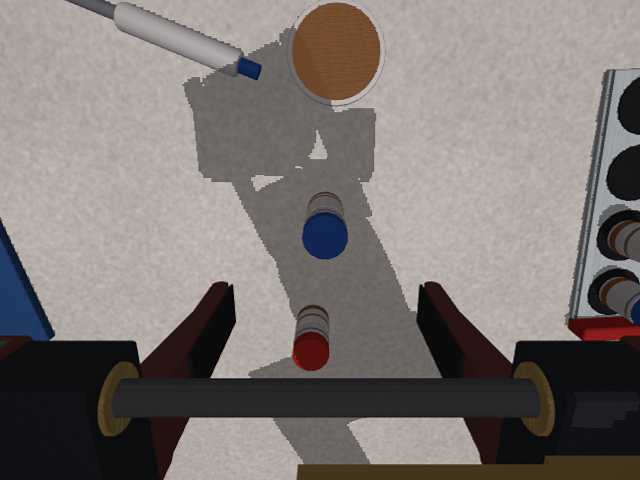

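Jar110's cap is at (324,235), directly below the tool. The red jar behind it at (311,340) is 130 mm away in x, and jar60 and jar85 stand on pads 1 and 2.

Emit:
{"fn": "move_arm", "kwargs": {
  "steps": [
    [[0,-0.08,1],0,0],
    [[0,0,1],0,0],
    [[0,0,1],0,0],
    [[0,0,1],0,0],
    [[0,0,1],0,0],
    [[0,0,1],0,0],
    [[0,0,0.4],0,0],
    [[0,0,0.05],0,0],
    [[0,0,0],0,1],
    [[0,0,0],0,1],
    [[0,0,0],0,1],
    [[0,0,0],0,1],
    [[0,0,0],0,1],
    [[0,0,0],0,1],
    [[0,0,0],0,1],
    [[0,0,0],0,1],
    [[0,0,0],0,1],
    [[0,0,0],0,1],
    [[0,0,0],0,1],
    [[0,0,0],0,1]
  ]
}}

```text
t: 24.97
ee_pos: [566.2, 271.6, 61.8]
orientation: [-3.142, 0.001, -0.0]
ft_force: [0.4, -0.0, 2.2]
width: 35.9
grasp_force: 30.0
```

Emit:
{"fn": "move_arm", "kwargs": {
  "steps": [
    [[0,0,0],0,1],
    [[0,0,0],0,1]
  ]
}}

```text
t: 25.13
ee_pos: [566.2, 271.6, 61.8]
orientation: [-3.142, 0.001, -0.0]
ft_force: [-0.3, -0.5, 2.3]
width: 35.7
grasp_force: 30.0
```

Emit:
{"fn": "move_arm", "kwargs": {
  "steps": [
    [[0,0,-0.4],0,1],
    [[0,0,-1],0,1],
    [[0,0,-1],0,1],
    [[0,0,-1],0,1],
    [[0,0,-1],0,1],
    [[0,0,-0.8],0,1],
    [[0,0.3,-0.4],0,1],
    [[0,0.7,0],0,1],
    [[0.1,1,0],0,1],
    [[0.1,1,0],0,1],
    [[0.1,1,0],0,1],
    [[0.1,1,0],0,1],
    [[0.1,1,0],0,1],
    [[0.2,1,0],0,1],
    [[0.2,1,0],0,1],
    [[0.2,1,0],0,1],
    [[0.2,1,0],0,1],
    [[0.2,1,0],0,1],
    [[0,0.8,0],0,1],
    [[0,0.5,0],0,1]
  ]
}}

```text
t: 26.8
ee_pos: [602.8, -38.4, 201.2]
orientation: [3.141, -0.003, -0.002]
ft_force: [0.4, -1.1, -2.6]
width: 35.7
grasp_force: 30.0
```

Emit:
{"fn": "move_arm", "kwargs": {
  "steps": [
    [[0,0.14,0.3],0,1],
    [[0,0,0.7],0,1],
    [[0,0,0.8],0,1],
    [[0,0,0.8],0,1],
    [[0,0,0.5],0,1],
    [[0,0,0.3],0,1],
    [[0,0,0],0,1],
    [[0,0,0],0,1],
    [[0,0,0],0,1]
  ]
}}

```text
t: 27.55
ee_pos: [604.2, -39.3, 117.6]
orientation: [3.142, -0.0, 0.002]
ft_force: [0.2, 0.1, -0.8]
width: 35.8
grasp_force: 30.0
```

Emit:
{"fn": "move_arm", "kwargs": {
  "steps": [
    [[0,0,0.3],0,1],
    [[0,0,0.7],0,1],
    [[0,0,0.4],0,1],
    [[0,0,0.2],0,1],
    [[0,0,0.1],0,1],
    [[0,0,0.04],0,1],
    [[0,0,0],0,1],
    [[0,0,0],0,1],
    [[0,0,0],0,1]
  ]
}}

```text
t: 28.3
ee_pos: [603.9, -39.5, 73.7]
orientation: [3.142, -0.001, 0.002]
ft_force: [0.1, -0.5, -0.8]
width: 35.7
grasp_force: 30.0
```

Emit:
{"fn": "move_arm", "kwargs": {
  "steps": [
    [[0,0,0.02],0,1],
    [[0,0,0],0,1],
    [[0,0,0],0,1]
  ]
}}

```text
t: 28.55
ee_pos: [603.5, -39.4, 72.9]
orientation: [3.142, -0.001, 0.001]
ft_force: [-0.2, -0.1, -1.0]
width: 35.7
grasp_force: 30.0
```

Emit:
{"fn": "move_arm", "kwargs": {
  "steps": [
    [[0,0,0.02],0,1],
    [[0,0,0],0,1],
    [[0,0,0],0,1]
  ]
}}

```text
t: 28.8
ee_pos: [603.6, -39.4, 72.7]
orientation: [3.142, -0.001, 0.001]
ft_force: [-1.2, 0.8, 5.7]
width: 35.8
grasp_force: 30.0
```

Emit:
{"fn": "move_arm", "kwargs": {
  "steps": [
    [[0,0,-0.01],0,0.5],
    [[0,0,0],0,0.4],
    [[0,0,0],0,0.2],
    [[0,0,0],0,0],
    [[0,0,0],0,0],
    [[0,0,0],0,0],
    [[0,0,0],0,0],
    [[0,0,0],0,0],
    [[0,0,0],0,0],
    [[0,0,-0.5],0,0],
    [[0,0,-1],0,0],
    [[0,0,-1],0,0],
    [[0,0,-1],0,0],
    [[0,0,-1],0,0],
    [[0,0,-1],0,0],
    [[0,0,-0.7],0,0],
    [[0,0.5,0],0,0],
    [[-0.5,1,0],0,0],
    [[-0.8,1,0],0,0],
    [[-0.8,1,0],0,0]
  ]
}}

```text
t: 30.47
ee_pos: [549.9, -128.1, 226.9]
orientation: [3.141, 0.001, -0.001]
ft_force: [0.3, -0.2, -0.9]
width: 88.1
grasp_force: 0.0
```

Emit:
{"fn": "move_arm", "kwargs": {
  "steps": [
    [[-0.8,1,0],0,0],
    [[-0.8,1,0],0,0],
    [[-0.8,1,0],0,0],
    [[-0.8,1,0],0,0],
    [[-0.8,1,0],0,0],
    [[-0.28,0.4,0],0,0],
    [[0,0,0],0,0],
    [[0,0,0],0,0],
    [[0,0,0],0,0]
  ]
}}

```text
t: 31.22
ee_pos: [444.3, -261.3, 227.3]
orientation: [-3.141, 0.001, -0.0]
ft_force: [0.9, 0.3, -0.6]
width: 88.0
grasp_force: 0.0
```

```bash
python3 look.py 135 w7.png
```

```text
31.2167 [ 444.3 -261.3  227.3] [-3.141e+00  1.000e-03 -0.000e+00] [-0.55  0.26  1.87  0.    1.02  1.02]
blob [ 9.  17.5 19.  36. ] fit [ 9. 18. 81. 73.] xy [589.8 -64.7] units [ 5.82 -7.87]
blob [ 39. 110.  61.  49.] fit [ 39. 110.  73.  59.] xy [536. -71.] units [ 3.67 -7.61]
blob [ 82.5 187.5  50.   42. ] fit [ 82. 188.  66.  55.] xy [485.4 -90. ] units [ 1.64 -6.85]
blob [327.5 244.   48.   51. ] fit [328. 244.  50.  53.] xy [ 443.6 -261.8] units [-0.03  0.02]
```

View pics/w7.png

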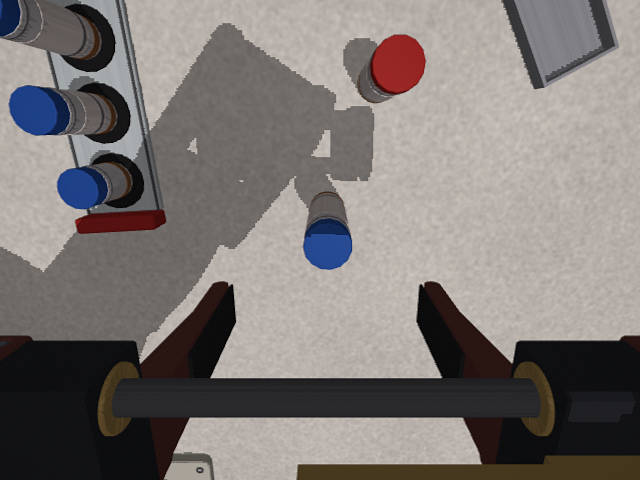

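Jar135's cap is at (327,244), directly below the tool. The other three blue jars stand on pads 1–3.

Emit:
{"fn": "move_arm", "kwargs": {
  "steps": [
    [[-0.03,0.02,1],0,0],
    [[0,0,1],0,0],
    [[0,0,1],0,0],
    [[0,0,1],0,0],
    [[0,0,1],0,0],
    [[0,0,0.6],0,0],
    [[0,0,0.2],0,0],
    [[0,0,0],0,0],
    [[0,0,0],0,1],
    [[0,0,0],0,1],
    [[0,0,0],0,1],
    [[0,0,0],0,1],
    [[0,0,0],0,1],
    [[0,0,0],0,1],
    [[0,0,0],0,1],
    [[0,0,0],0,1],
    [[0,0,0],0,1],
    [[0,0,0],0,1],
    [[0,0,0],0,1],
    [[0,0,0],0,1]
  ]
}}

```text
t: 32.93
ee_pos: [443.1, -262.4, 82.5]
orientation: [3.141, -0.001, 0.0]
ft_force: [0.4, 0.4, 3.3]
width: 36.0
grasp_force: 30.0
```

Emit:
{"fn": "move_arm", "kwargs": {
  "steps": [
    [[0,0,0],0,1],
    [[0,0,0],0,1]
  ]
}}

```text
t: 33.1
ee_pos: [443.1, -262.4, 82.5]
orientation: [3.141, -0.001, 0.0]
ft_force: [-0.5, -0.6, 3.2]
width: 35.6
grasp_force: 30.0
```

Emit:
{"fn": "move_arm", "kwargs": {
  "steps": [
    [[0,0,-0.4],0,1],
    [[0,0,-1],0,1],
    [[0,0,-1],0,1],
    [[0,0,-1],0,1],
    [[0,0,-1],0,1],
    [[0,0,-1],0,1],
    [[0,0,-0.8],0,1],
    [[0.4,-0.4,0],0,1],
    [[0.9,-0.9,0],0,1],
    [[0.9,-0.9,0],0,1],
    [[0.9,-0.9,0],0,1],
    [[0.9,-0.9,0],0,1],
    [[0.9,-0.9,0],0,1],
    [[0.9,-0.9,0],0,1],
    [[0.9,-0.9,0],0,1],
    [[0.9,-0.9,0],0,1],
    [[0.9,-0.9,0],0,1],
    [[0.5,-0.5,0],0,1],
    [[0,0,0],0,1],
    [[0,0,0],0,1]
  ]
}}

```text
t: 34.77
ee_pos: [668.0, -36.7, 237.2]
orientation: [3.142, 0.002, -0.002]
ft_force: [-0.3, 0.0, -1.2]
width: 35.3
grasp_force: 30.0
```

Emit:
{"fn": "move_arm", "kwargs": {
  "steps": [
    [[0.02,-0.07,0.3],0,1],
    [[0,0,0.7],0,1],
    [[0,0,1],0,1],
    [[0,0,1],0,1],
    [[0,0,0.6],0,1],
    [[0,0,0.3],0,1],
    [[0,0,0],0,1],
    [[0,0,0],0,1],
    [[0,0,0],0,1]
  ]
}}

```text
t: 35.52
ee_pos: [669.3, -36.2, 141.3]
orientation: [3.141, -0.002, 0.003]
ft_force: [0.3, -0.9, -0.8]
width: 35.1
grasp_force: 30.0
```

Emit:
{"fn": "move_arm", "kwargs": {
  "steps": [
    [[0,0,0.3],0,1],
    [[0,0,0.7],0,1],
    [[0,0,0.5],0,1],
    [[0,0,0.2],0,1],
    [[0,0,0.1],0,1],
    [[0,0,0.05],0,1],
    [[0,0,0],0,1],
    [[0,0,0],0,1],
    [[0,0,0],0,1]
  ]
}}

```text
t: 36.27
ee_pos: [669.1, -35.7, 94.3]
orientation: [3.141, -0.001, 0.002]
ft_force: [-0.1, -0.6, -0.2]
width: 36.1
grasp_force: 30.0
```

Emit:
{"fn": "move_arm", "kwargs": {
  "steps": [
    [[0,0,0.02],0,1],
    [[0,0,0],0,1],
    [[0,0,0],0,1]
  ]
}}

```text
t: 36.52
ee_pos: [669.0, -35.7, 93.6]
orientation: [3.142, -0.001, 0.001]
ft_force: [0.3, -1.0, 1.7]
width: 35.3
grasp_force: 30.0
```

Emit:
{"fn": "move_arm", "kwargs": {
  "steps": [
    [[0,0,0.01],0,1],
    [[0,0,0],0,1],
    [[0,0,0],0,1]
  ]
}}

```text
t: 36.77
ee_pos: [669.1, -35.7, 93.5]
orientation: [3.142, -0.001, 0.001]
ft_force: [0.0, -0.8, 5.6]
width: 35.5
grasp_force: 30.0
```

Emit:
{"fn": "move_arm", "kwargs": {
  "steps": [
    [[0,0,0],0,0.5],
    [[0,0,0],0,0.4],
    [[0,0,0],0,0.2],
    [[0,0,0],0,0],
    [[0,0,0],0,0],
    [[0,0,0],0,0],
    [[0,0,0],0,0],
    [[0,0,0],0,0],
    [[0,0,0],0,0],
    [[0,0,-0.5],0,0],
    [[0,0,-1],0,0],
    [[0,0,-1],0,0],
    [[0,0,-1],0,0],
    [[0,0,-1],0,0],
    [[0,0,-1],0,0],
    [[0,0,-0.3],0,0]
  ]
}}

```text
t: 38.1
ee_pos: [670.8, -35.8, 243.4]
orientation: [3.141, -0.001, 0.011]
ft_force: [0.6, 0.9, 0.2]
width: 88.2
grasp_force: 0.0
```

Emit:
{"fn": "move_arm", "kwargs": {
  "steps": [
    [[-1,0,0],0,0],
    [[-1,0,0],0,0],
    [[-1,0,0],0,0],
    [[-1,0,0],0,0],
    [[-1,0,0],0,0],
    [[-1,0,0],0,0],
    [[-0.5,0,0],0,0],
    [[0,0,0],0,0],
    [[0,0,0],0,0]
  ]
}}

```text
t: 38.85
ee_pos: [506.3, -35.6, 238.2]
orientation: [3.142, -0.001, 0.001]
ft_force: [0.2, 0.9, -0.0]
width: 87.7
grasp_force: 0.0
```

```bash
python3 - <<'E'
from h import *
W=Wrist();S=Cam('side');print(W.o['t'],W.o['ee_pos'])
cv2.imwrite('pics/w8.png',W.im[:,:,::-1]);cv2.imwrite('pics/s2.png',S.im[:,:,::-1])
n,_,st,c=cv2.connectedComponentsWithStats(W.blue.astype(np.uint8))
for i in range(1,n):
  if st[i,4]>300:
    b=np.r_[st[i,0]+(st[i,2]-1)/2,st[i,1]+(st[i,3]-1)/2]
    for h,t in ((71,(474.5,-46.8)),(96,(539.2,-43)),(121,(604,-39.3)),(146,(668.7,-35.6))):
      x=least_squares(lambda q:capbox(W,*q,h)[:2]-b,t).x; d=x-t
      if np.hypot(*d)<25: print(b,st[i,2:4],h,x.round(1),'err',d.round(1))
E
```

```text
38.85 [506.28392252 -35.63047334 238.20505062]
[326.5  11. ] [52 23] 146 [655.4 -35.4] err [-13.3   0.2]
[331.  104.5] [51 52] 121 [602.7 -38.6] err [-1.3  0.7]
[334.5 189.5] [42 44] 96 [537.8 -42. ] err [-1.4  1. ]
[338.5 251. ] [38 39] 71 [474.8 -46.8] err [0.3 0. ]
```

View pics/s2.png

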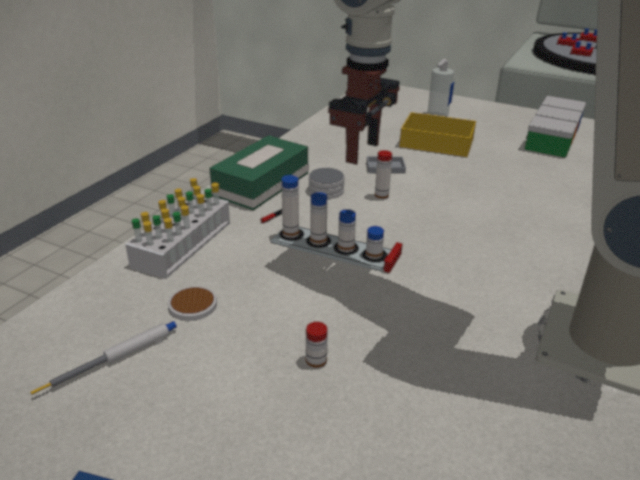

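View pics/w8.png

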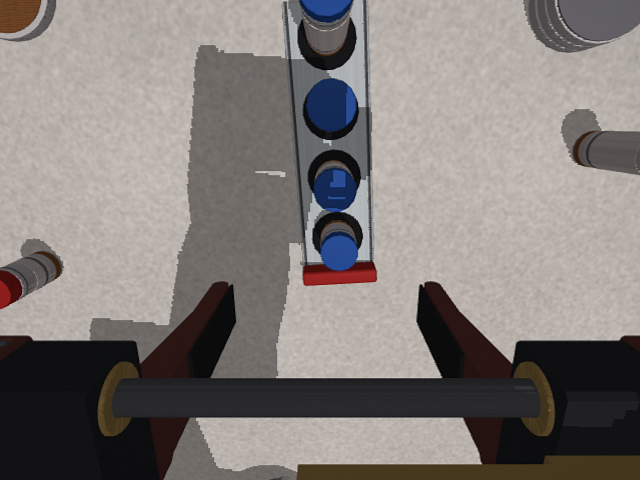

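The side view shows all four jars upright, rising in height away from the red block at (394,256), and both red jars where they started. The wrist view puts jars 1–3 within about 2 mm of pad centre. The fourth cap is cut off at the image edge, but its base sits in the middle of its pad. Handing in.

```bash
python3 -c "
from workcell import ctrl
print(ctrl.close_job())"
```

```text
the job is handed in; nothing more can be done
None
```

The four blue-capped jars stand upright on the pads from shortest (by the red block) to tallest, the red-capped jars were left alone, and the job was handed in at about 39 s; the first three measured within 2 mm of pad centre, and the tallest was only checked by eye because its cap was cut off in the last picture.

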